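# Seat the soap pump head at its half-way stop and hold it

### The job

Lift the pump head of the pink soap bottle out of the glass jar, pass its tube through the small hole inside the bottle's neck and lower the two lugs through the two slots until the flange sits on the neck. Then turn it clockwise, seen from above, to the half-way vent position at 40 degrees, nozzle in line with the moulded ribs, never pushing the latch that would click it shut. Finish while still gripping the head there, with the jar left standing about where it was and the comb, tweezers and orange cup left alone.

Things in the scene. Friction and masses are not known exactly. Their poses are not given: they have to be found in the camera images.
- head: Loose white pump head, 42 to 84 g, rigid (the push block does not sink), parked upright on the glass jar's rim, its tube hanging inside. Origin: on its axis at the underside of the flange, a disc 52 mm across (z 0 to 4 mm). z up, x towards the thin nozzle, which ends 45 mm from the axis at z 30 to 44. Half a turn about z fits the bottle equally well.
- grip (a point): On the head's axis at z 33 mm: middle of the push block, where to grip. Block 34 mm long along head x, 16 mm wide along y, z 16 to 46; pads go on its two flat y sides. Between flange and block a stem 16 mm thick. Axes as head.
- tube_tip (a point): Round lower end of the head's stiff straight tube, 6 mm thick, on the axis 75 mm below the flange's underside (z -75). Axes as head.
- lug (a point): Tip of the head's +x lug, 20 mm from the axis at z -9.5 mm; a like lug stands at -x. Lugs: 6 mm wide, z -12 to -7, on a round plug 28 mm across that reaches from the flange down to z -12. Axes as head.
- bottle: Pink soap bottle fixed to the shelf by a 90 mm round holder plate, 6 mm thick; body 74 mm across, hollow, 105 mm high. Origin at the centre of its underside, z up; yaw varies. The neck, 60 mm across, has a 5 mm thick top ring with a 32 mm round opening and two slots along bottle +x and -x. Under it a channel 44 mm across and 10 mm high takes the lugs.
- neck (a point): Centre of the neck's top face, on the axis, 105 mm above the underside. Axes as bottle. With head x parallel to bottle x (either way round) the head drops until its flange lies on this face; its lugs then clear the ring's underside by 2 mm. The head turns with slight friction only.
- hole (a point): Centre of the small hole for the tube, 10 mm across, on the axis in the channel's floor, 15 mm below the neck's top; the floor is 4 mm thick and the bottle is hollow below it. Axes as bottle.
- slot (a point): In the +x slot, on the neck's top face, 19 mm from the axis; a like slot at -x. Slots are 12 mm wide and reach 22 mm from the axis. Turning anticlockwise is blocked after about 15 degrees. Clockwise (towards bottle -y from here): half-way 40 degrees, latch first touched at about 57, clicked by about 87, hard stop about 90. Axes as bottle.
- rib (a point): Top of a moulded rib on the neck's outside, 34 mm from the axis, 40 degrees clockwise of the +x slot; a like rib stands opposite. Ribs are 4 mm wide, flush with the neck's top. At half-way the nozzle's axis lies over the line through both ribs. Axes as bottle.
- latch (a joint): Sprung latch pin in the neck's wall, with a small 9 mm tab outside at -72 degrees from the bottle's x; 0 at rest, grows to 4 mm as a lug pushes it outwards (lightly sprung, 0.3 to 1.5 N).
- jar: Empty glass jar, loose, 240 to 390 g, 68 mm across and 90 mm high with a 51 mm mouth (43 mm inside). Origin at the centre of its underside, z up. It carries the pump head at the start.
- comb: Black comb, 150 mm long along its y, 27 mm wide, 5 mm thick, lying flat. Origin at the centre of its underside. Bystander.
- tweezers: Steel tweezers, 95 mm long along its x, 16 mm wide, 8 mm high, lying. Origin at the centre of its underside. Bystander.
- cup: Orange ten-sided plastic tumbler lying on its side, 85 mm long along its x, 62 mm across. Origin under its middle on the shelf. Bystander.
Mind the look-alikes: they are no part of the job. What is shaped like the head but black or green is not meant. Leave any purple look-alike of the jar alone.

How it is judged:
On the way, in this order (a step that is already met when the one before it is completed fails the run):
1. the tube's end is through the small hole in the neck, the head upright (z of tube_tip in the frame of neck below -0.021 m and horizontal distance between tube_tip and neck below 0.005 m and angle between head's own z axis and vertical below 0.2 rad), for 0.1 s.
2. the head is down in the neck, its flange on the ring (z of head in the frame of neck below 0.004 m and horizontal distance between head and neck below 0.004 m), for 0.1 s.
At the end, for the whole second after the job is handed in: The flange is within 4 mm of the neck's top and centred within 4 mm, upright within 0.08 rad, the head turned clockwise 30 to 50 degrees from the slots (40 +- 10), still, and still gripped by the fingers with more than 1 N; the jar stands upright (all of step 2 and ((x of lug in the frame of neck above 0 m and y of lug in the frame of neck below 0 m) or (x of lug in the frame of neck below 0 m and y of lug in the frame of neck above 0 m)) and z of head in the frame of neck above -0.002 m and angle between head's own z axis and vertical below 0.08 rad and angle between the x axis of head and the x axis of bottle, either way round between 0.524 and 0.873 rad and contact force between the fingers and head above 1 N and angular speed of head below 0.2 rad/s and angle between jar's own z axis and vertical below 0.1 rad); the arm keeps its last pose, push and grip.
It fails at once if the latch was pushed: the head was turned into the click (value of joint latch above 0.001 m).
It fails at once if the glass jar was tipped or dragged more than 6 cm (angle between jar's own z axis and vertical above 0.35 rad or distance of jar from where it was at the start of the episode above 0.06 m).
It fails at once if a bystander was moved more than 3 cm (distance of any of comb, tweezers, cup from where it was at the start of the episode above 0.03 m).
It also fails if it takes over 42 s, if anything falls off the work surface, if the arm or the gripper's body presses on something with over 40 N, if the wrist force passes 120 N, or if a joint passes its speed limit or range.

### The arm

A 6-joint arm with a two-finger parallel gripper is mounted at the origin on the work surface. World frame = base frame: x ahead of the robot, y to its left, z up, the work surface at z = 0. Lengths are in m, angles in rad, forces in N, time in s.
With the tool pointing down it reaches from about 0.35 to 0.975 m from the base axis. Payload 4.9 kg.
Tool frame: the origin (TCP) lies on the centre line of the jaws, within the pads' length; the fingertips stand 14 mm ahead of it and the grasp point (between the pads) lies 5 mm behind it (robot.finger_overhang is the distance from the TCP to the fingertips, in m); z points along the fingers, y is the direction in which the jaws open and shut (so a half turn about z gives the same grasp; the last joint's range is limited). The gripper opens to 85 mm and grips with 20 to 120 N. Pads are 22 mm wide; open, the fingers measure 114 mm over their backs; the gripper's body (76 mm by 85 mm) begins 54 mm behind the grasp point. The pads swing forward as they close: fully open they stand 13 mm farther back than shut.
Start: joints at [-1.323, 0.053, 1.613, -0, 1.476, -0.119], TCP at [0.224, -0.583, 0.217] pointing down, gripper open.
Joint ranges: [-3.01, 3.01], [-1.01, 2.22], [0.06, 2.58], [-1.02, 4.17], [0.09, 2.62], [-3.14, 3.14]. Speed limits (rad/s): [2.57, 2.57, 3.14, 3.14, 3.14, 3.14].

### API

Orientations are given as a rotation vector (axis times angle).
In Python, from workcell import robot gives the robot as it stands.
- The arm moves only by the shell command python3 -m handwheel 'ROWS' [FORCE]. ROWS is a JSON object of lists of equal length, an entry for each row: "fingers": the closure, from 0 (fully open) to 1 (shut); "xyz": the shift along the tool's x, y, z in cm, a list of three; "turn": the turn about the tool's z in rad. In form: {"fingers": [fingers, ...], "xyz": [[dx, dy, dz], ...], "turn": [turn, ...]}. A call has 1 to 10 rows; each row is the pose to reach, as a shift and turn from the pose commanded when the call began, along the tool's axes at that moment; what a row does not reach only later rows make up. A row lasts 1/12 s, in which the tool goes at most 41.7 mm and 7.16 degrees, less where a joint would pass 70% of its speed; a pose out of reach is approached as far as the arm can. A call with a gripper value outside its range is refused whole. The fingers move at their own pace and stop on an object; FORCE is the grip in N (left out, the last holds). Time passes only in rows, so rows that repeat a pose let the fingers close. It gives the time, the measured TCP pose, the force and the opening at its end, in the units of the state.
- robot.state(): the state, without advancing time (a new reading comes with each control period).
- robot.read_camera(name): name is "scene" or "top"; returns the picture (420x560x3 uint8, blue, green, red); there is no depth.
- robot.get_calibration(name): a dict with "vfov" (degrees; the focal length in pixels is half the picture's height over the tangent of half this angle, whatever the lens; pixels are square), "cx", "cy" (the principal point, pixels), "eye" and "attitude" of the camera in the world. Camera axes: x right, y down, z forward; pixel columns grow to the right and rows downward; lengths in m; the calibration is good to about 2 mm. A picture is of the moment at which its call begins. get_calibration takes no time and is no camera call.
- robot.close_job(): hands the job in, once; it reports no verdict.
Trained networks look in the newest picture that a camera, given by its name, has taken for a name from the list of things; names that differ only in an ending like _2 or _b are one class to them, and where a whole thing is asked for, a point or a joint stands for the part that bears it (a point fixed in the world has none). Each returns a list of dicts, best first, with "score" (0 to 1); they miss things now and then, are a little off and sometimes report something else, mostly with a low value. They report only what shows in the picture. A call takes as long as a camera call. They do not tell look-alikes from the thing itself.
- robot.silhouettes(name, camera): "region" (420x560 bool, what is visible of it) and "centre" ([column, row] in pixels, amid what is visible of it).
The state is a dict: "t": time; "joint_pos": joint angles; "dq": joint speeds; "joint_efforts": joint torques, N m; "tcp_pos": TCP position; "orientation": TCP orientation; "contact_force": force on the tool from outside, world axes, zero at the start; "ft_torque": the same for the moment, N m; "finger_gap": finger opening in m.
Only numpy, scipy, OpenCV 4.12 (cv2) and the standard library are available. Lean on these libraries where they do the work, as an engineer would, in place of code of your own. Each camera call takes 0.05 s, during which the arm holds its last target.

## Working session

There is one attempt and no reset: what is moved stays moved. The work goes in short steps, Python scripts to look and compute and a shell command to move; the robot and the scene stay as the last step left them, time stands still between calls to the robot, and variables do not carry over. Pictures are saved under pics/ and viewed, and the job is handed in when it is done.

```bash
ls; mkdir -p pics; python3 - <<'E'
from workcell import robot
import cv2
print(robot.state())
for n in("scene","top"):
    print(n,robot.get_calibration(n))
    cv2.imwrite(f"pics/{n}0.png",robot.read_camera(n))
E
```

```text
pics
{'t': 0.0, 'joint_pos': array([-1.32303125e+00,  5.33734253e-02,  1.61430978e+00,  8.93895225e-06,
        1.47598790e+00, -1.18960814e-01]), 'dq': array([-1.14921889e-03, -2.97629900e-05,  1.46907497e-03, -1.30578920e-03,
       -1.79162064e-03, -1.09577806e-04]), 'joint_efforts': array([ 1.39433505e-04, -3.93681943e+01, -3.70174420e+01, -9.56367717e-05,
        7.03930607e-03,  1.42936415e-06]), 'tcp_pos': array([ 0.22396443, -0.58279165,  0.21594335]), 'orientation': array([-3.08688750e+00, -5.72449483e-01,  1.96039234e-04]), 'contact_force': array([-0.32563448,  0.79882724,  0.17398593]), 'ft_torque': array([-0.04053857, -0.03101565,  0.04383679]), 'finger_gap': 0.08542319043624957}
scene {'vfov': 43.87157573744221, 'cx': 280.7572418686627, 'cy': 218.53472110672436, 'eye': array([ 0.89534313, -0.49578856,  1.02718833]), 'attitude': array([-2.40793972, -0.62332827,  0.19627384])}
top {'vfov': 42.38118652392727, 'cx': 280.0195748787348, 'cy': 206.5198367551286, 'eye': array([0.40859911, 0.13673949, 1.32869104]), 'attitude': array([-2.14808706,  2.15499403, -0.15176014])}
```

View pics/scene0.png

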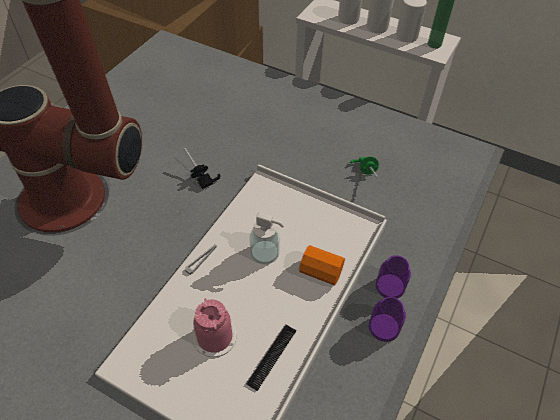

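View pics/top0.png

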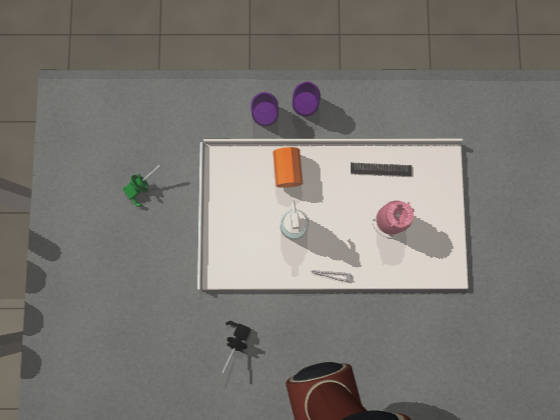

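Candidates for the head:
- White one on the glass jar: scene (268,225), top (294,218).
- Black one lying: scene (203,175), top (238,335).
- Green one lying: scene (367,165), top (136,188).

The white one on the clear jar fits the description. I'll confirm it in enlarged crops.

```bash
cat > h.py <<'E'
import numpy as np, cv2
from scipy.spatial.transform import Rotation as R
from workcell import robot
def cal(n):
    c=robot.get_calibration(n); f=210/np.tan(np.radians(c['vfov'])/2)
    return c,f,R.from_rotvec(c['attitude']).as_matrix()
def ray(n,u,v):
    c,f,M=cal(n); d=M@np.array([(u-c['cx'])/f,(v-c['cy'])/f,1]); return c['eye'],d/np.linalg.norm(d)
def proj(n,P):
    c,f,M=cal(n); q=(np.atleast_2d(P)-c['eye'])@M; return np.c_[q[:,0]/q[:,2]*f+c['cx'],q[:,1]/q[:,2]*f+c['cy']]
def tri(a,b):
    e1,d1=ray('scene',*a); e2,d2=ray('top',*b)
    A=np.c_[d1,-d2]; s=np.linalg.lstsq(A,e2-e1,rcond=None)[0]
    p,q=e1+s[0]*d1,e2+s[1]*d2; return (p+q)/2,np.linalg.norm(p-q)
def plane(n,uv,z):
    e,d=ray(n,*uv); return e+d*(z-e[2])/d[2]
def crop(img,u,v,w,h,k,name):
    c=img[max(0,v-h//2):v+h//2,max(0,u-w//2):u+w//2]; cv2.imwrite(name,cv2.resize(c,None,fx=k,fy=k,interpolation=cv2.INTER_CUBIC))
E
python3 - <<'E'
from h import *
s=cv2.imread('pics/scene0.png');t=cv2.imread('pics/top0.png')
def cc(im,u,v): return cv2.resize(im[v-35:v+35,u-35:u+35],(400,400),interpolation=cv2.INTER_CUBIC)
cv2.imwrite('pics/c_head.png',np.hstack([cc(s,268,236),cc(t,294,220)]))
cv2.imwrite('pics/c_bot.png',np.hstack([cc(s,213,322),cc(t,397,218)]))
S={}
for n in('scene','top'):
    robot.read_camera(n)
    for o in('head','jar','bottle'):
        for d in robot.silhouettes(o,n)[:3]:
            ys,xs=np.where(d['region']);print(n,o,round(d['score'],2),np.round(d['centre'],1),xs.min(),xs.max(),ys.min(),ys.max(),len(xs))
E
```

```text
scene head 0.7 [264.3 226.5] 253 283 213 238 513
scene head 0.69 [200.7 179. ] 185 218 150 187 358
scene head 0.62 [367.5 166.2] 351 378 157 176 314
scene jar 0.91 [395.2 276.8] 375 410 255 298 1193
scene jar 0.85 [388.  321.3] 369 405 297 341 1290
scene jar 0.66 [266.  241.7] 250 279 232 263 740
scene bottle 0.58 [213. 329.] 193 235 300 356 1970
top head 0.96 [291.  219.1] 283 306 201 232 451
top head 0.85 [238.  338.5] 227 250 322 362 465
top head 0.73 [137.8 186.2] 124 159 166 206 481
top jar 0.82 [305.9  98.6] 294 319 82 115 734
top jar 0.77 [263.1 108.4] 251 278 92 125 784
top jar 0.66 [289.3 233.6] 281 304 214 238 135
top bottle 0.73 [390.2 218.4] 373 413 200 237 1206
```

View pics/c_head.png

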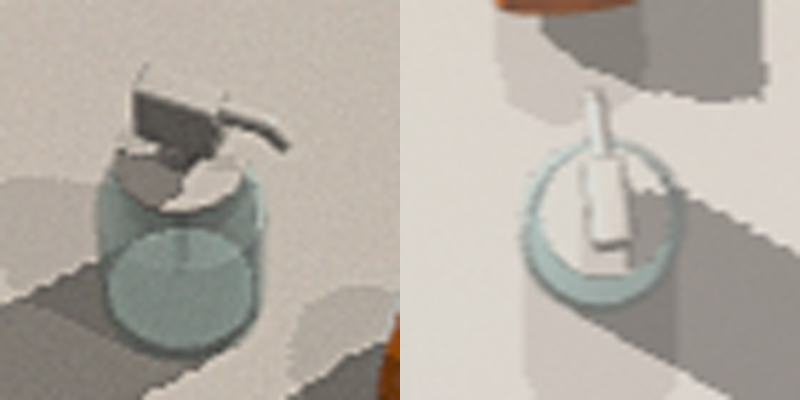

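View pics/c_bot.png

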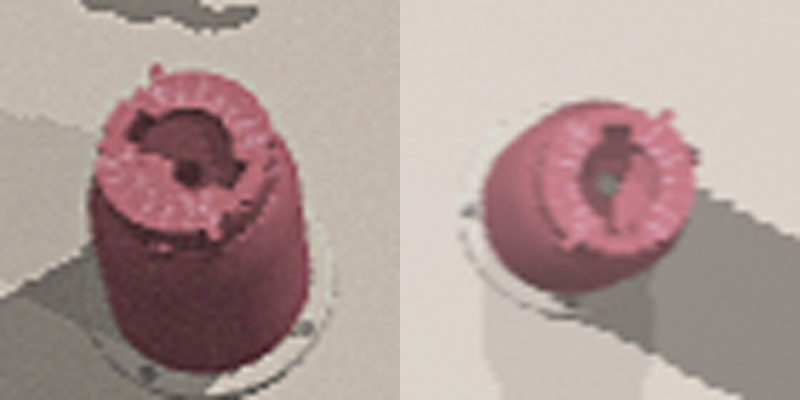

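Confirmed: the white head stands on the clear jar, nozzle towards upper left in the top view's world direction, and the bottle's ribs and slots show. I'll enlarge the neck and head further to place keypoints.

```bash
python3 - <<'E'
from h import *
def cc(im,u,v,r):
    k=600/(2*r); c=cv2.resize(im[v-r:v+r,u-r:u+r],(600,600),interpolation=cv2.INTER_CUBIC)
    for i in range(0,2*r,5):
        p=int((i+.5)*k); cv2.line(c,(p,0),(p,6 if i%10 else 14),(0,0,255),1); cv2.line(c,(0,p),(6 if i%10 else 14,p),(0,0,255),1)
        if i%10==0: cv2.putText(c,str(u-r+i),(p+2,12),0,.4,(0,0,255),1); cv2.putText(c,str(v-r+i),(12,p+4),0,.4,(0,0,255),1)
    return c
s=np.mean([robot.read_camera('scene').astype(float) for _ in range(4)],0).astype(np.uint8)
t=np.mean([robot.read_camera('top').astype(float) for _ in range(4)],0).astype(np.uint8)
cv2.imwrite('pics/scene1.png',s);cv2.imwrite('pics/top1.png',t)
cv2.imwrite('pics/z_ns.png',cc(s,211,315,25));cv2.imwrite('pics/z_nt.png',cc(t,397,215,25))
cv2.imwrite('pics/z_hs.png',cc(s,268,228,25));cv2.imwrite('pics/z_ht.png',cc(t,294,220,25))
E
```

```text
(no output)
```

View pics/z_ns.png

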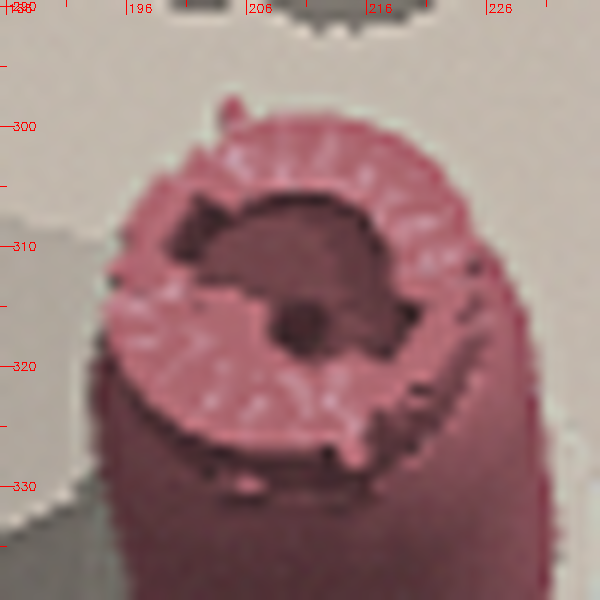

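View pics/z_nt.png

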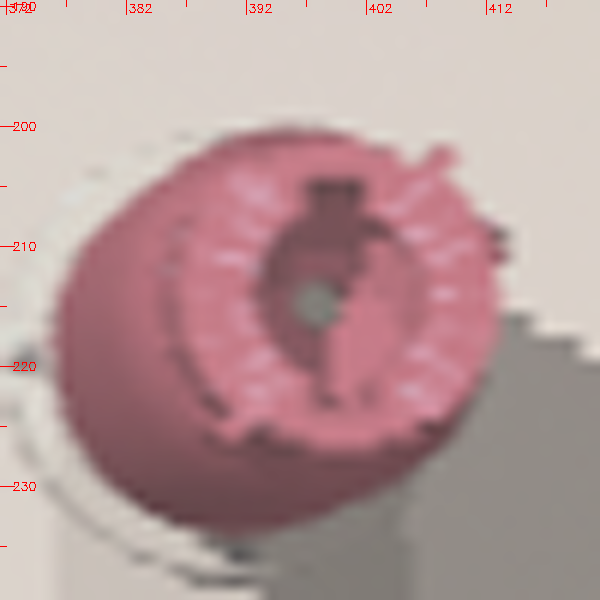

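View pics/z_hs.png

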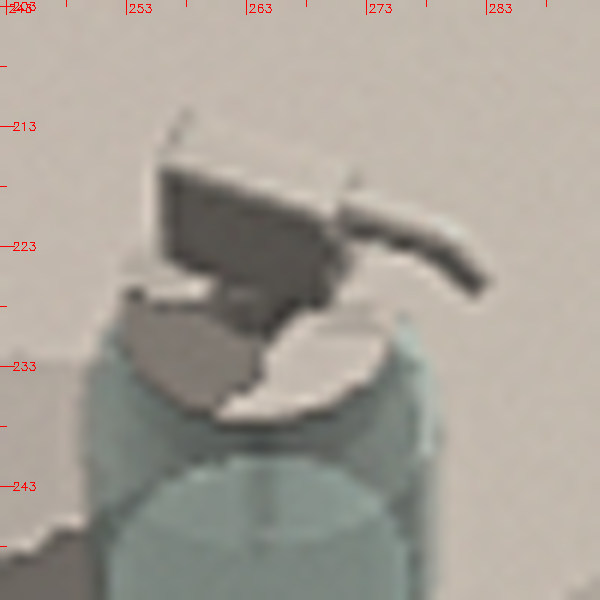

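View pics/z_ht.png

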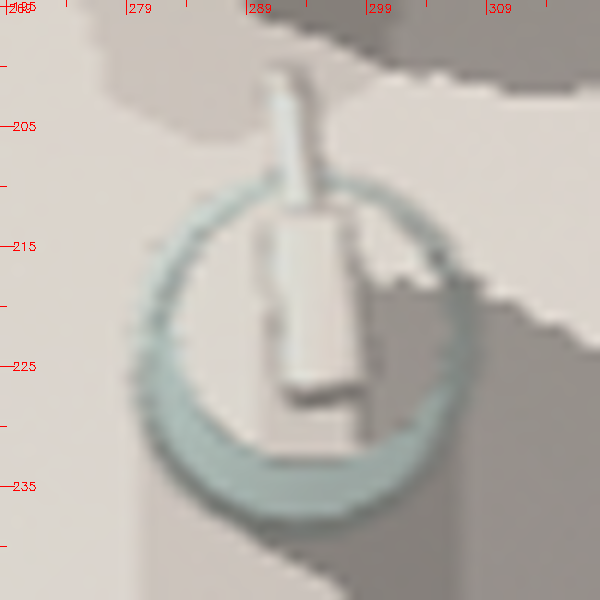

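```bash
cat > fit.py <<'E'
from h import *
from scipy.optimize import least_squares
def px(o,pts): return np.array([[o[0]+p[0]/12-.5,o[1]+p[1]/12-.5] for p in pts])
def rot(a): return np.array([[np.cos(a),-np.sin(a),0],[np.sin(a),np.cos(a),0],[0,0,1]])
c40,s40=np.cos(np.radians(40)),np.sin(np.radians(40))
rb=np.array([34*c40,-34*s40,0])
def fit(obs,rings,x0):
    # obs: list (cam, modelpt mm, px)
    def f(p):
        r=[]
        for n,m,u in obs: r+=list(proj(n,p[:3]+rot(p[3])@(np.array(m)/1000))[0]-u)
        for n,z,rad,u in rings:
            q=plane(n,u,p[2]+z/1000); r.append((np.hypot(*(q[:2]-p[:2]))-rad/1000)*450)
        return r
    s=least_squares(f,x0,loss='soft_l1',f_scale=.7); return s.x,np.round(s.fun if 0 else f(s.x),2)
S=(186,290);T=(372,190)
obs=[];
def add(n,o,ms,ps):
    for m,u in zip(ms,px(o,ps)): obs.append((n,m,u))
add('scene',S,[rb*35/34,-rb*35/34,[22,6,0],[22,-6,0],[0,0,-15]],[(232,100),(352,458),(172,250),(197,200),(300,328)])
add('scene',S,[[-22,-6,0],[-22,6,0]],[(385,358),(420,312)])
add('top',T,[rb*35/34,-rb*35/34,[22,6,0],[22,-6,0],[0,0,-15]],[(447,155),(225,437),(308,182),(362,182),(318,305)])
rings=[('scene',0,30,u) for u in px(S,[(106,310),(310,115),(275,448),(180,415),(400,150)])]+[('top',0,30,u) for u in px(T,[(498,290),(350,450),(480,370)])]
if __name__=='__main__':
    x,r=fit(obs,rings,[.4,-.1,.11,0]); print('neck',x,np.degrees(x[3])); print(r)
    for n in('scene','top'):
        x1,r1=fit([o for o in obs if o[0]==n],[o for o in rings if o[0]==n],x); print(n,x1,np.abs(r1).max())
    S=(243,203);T=(269,195);obs.clear()
    add('scene',S,[[-17,8,46],[-17,-8,46],[17,-8,46],[17,8,46],[-17,-8,16],[17,-8,16]],[(187,115),(160,170),(330,220),(357,172),(162,250),(333,300)])
    add('top',T,[[17,8,46],[17,-8,46],[-17,8,46],[-17,-8,46],[45,0,44]],[(275,215),(348,215),(285,385),(362,380),(285,72)])
    add('scene',S,[[45,0,37]],[(485,280)])
    x,r=fit(obs,[],[.4,.1,.1,0]); print('head',x,np.degrees(x[3])); print(r)
    rings=[('scene',4,26,u) for u in px(S,[(120,300),(170,380),(390,350)])]
    x,r=fit(obs,rings,[.4,.1,.1,0]); print('head',x,np.degrees(x[3])); print(r)
    rj=[('top',0,34,u) for u in px(T,[(135,380),(300,532),(470,360)])]
    # jar rim top circle
E
python3 fit.py
```

```text
neck [ 0.55757634 -0.13635576  0.12024993 -0.01192531] -0.6832698017155725
[ 10.6   30.74  -9.33 -29.69  21.8    5.32  16.25  14.4    0.58  -0.22
 -18.4   -9.03 -17.77  -9.98   0.59   0.17  -0.39   0.15  -0.41  -0.09
   0.41  -0.04   0.17   0.18   0.38   0.18  -0.32  -0.45  -0.86   0.08
  -0.56  -0.17]
scene [ 0.54498608 -0.12460109  0.08978562 -3.13675064] 4.54
top [ 0.56074807 -0.14160157  0.09766783  0.0084811 ] 0.5Traceback (most recent call last):
  File "fit.py", line 32, in <module>
    x,r=fit(obs,[],[.4,.1,.1,0]); print('head',x,np.degrees(x[3])); print(r)
        ~~~^^^^^^^^^^^^^^^^^^^^^
  File "fit.py", line 15, in fit
    s=least_squares(f,x0,loss='soft_l1',f_scale=.7); return s.x,np.round(s.fun if 0 else f(s.x),2)
    return func(*args, **kwargs)
    vector_fun = VectorFunction(
        fun_wrapped,
    ...<6 lines>...
        workers=workers
    )
    self.J, dct = approx_derivative(
                  ~~~~~~~~~~~~~~~~~^
        self.fun_wrapped, self.x, f0=self.f, **finite_diff_options
        ^^^^^^^^^^^^^^^^^^^^^^^^^^^^^^^^^^^^^^^^^^^^^^^^^^^^^^^^^^
    )
    ^
    J,
[... 460 characters left out ...]
^^^^^^^^^^^^^^^^^^^^^^^^^^^^^
    return np.atleast_1d(self.fun(x))
                         ~~~~~~~~^^^
    return self.f(x, *self.args, **self.kwargs)
           ~~~~~~^^^^^^^^^^^^^^^^^^^^^^^^^^^^^^
  File "fit.py", line 11, in f
    for n,m,u in obs: r+=list(proj(n,p[:3]+rot(p[3])@(np.array(m)/1000))[0]-u)
                              ~~~~^^^^^^^^^^^^^^^^^^^^^^^^^^^^^^^^^^^^^^
  File "h.py", line 10, in proj
    c,f,M=cal(n); q=(np.atleast_2d(P)-c['eye'])@M; return np.c_[q[:,0]/q[:,2]*f+c['cx'],q[:,1]/q[:,2]*f+c['cy']]
          ~~~^^^
  File "h.py", line 5, in cal
    c=robot.get_calibration(n); f=210/np.tan(np.radians(c['vfov'])/2)
ValueError: time passes only in moves, steps and waits
```

```bash
python3 - <<'E'
s=open('h.py').read()
s=s.replace("def cal(n):","C={}\ndef cal(n):\n    if n in C: return C[n]").replace("    return c,f,R.from_rotvec(c['attitude']).as_matrix()","    C[n]=(c,f,R.from_rotvec(c['attitude']).as_matrix()); return C[n]")
open('h.py','w').write(s)
s=open('fit.py').read()
s=s.replace("[(232,100),(352,458),(172,250),(197,200),(300,328)]","[(352,458),(232,100),(420,312),(385,358),(300,328)]").replace("[(385,358),(420,312)]","[(197,200),(172,250)]")
open('fit.py','w').write(s)
E
python3 fit.py
```

```text
neck [ 0.55705431 -0.13652395  0.12127446  0.00201032] 0.11518268762782279
[ 0.53  0.53  0.11 -0.09  0.87 -0.29  0.38  0.82  0.26 -0.52 -3.12  3.98
  2.45 -5.01  0.61  0.19 -0.04  0.47 -0.37  0.12  0.46  0.09  0.35  0.36
  0.12 -0.13 -0.05 -0.39 -0.96 -0.1  -0.76 -0.43]
scene [ 0.54612428 -0.12593848  0.09356743  0.00238073] 4.76
top [ 0.56074807 -0.14160157  0.09766783  0.0084811 ] 0.5
head [0.54195542 0.1003349  0.10504658 0.09779375] 5.6031692523263175
[ 0.5  -1.04 -0.37 -0.3  -0.    0.59  0.77 -0.81 -0.2   1.54 -0.22  2.39
 -0.99  0.25  0.19 -0.48 -0.21  1.46  0.66  1.14  0.45 -0.63  0.6  -0.36]
head [0.54190443 0.10043366 0.10574468 0.09454742] 5.4171682316844345
[ 0.52 -1.3  -0.37 -0.57 -0.03  0.37  0.77 -1.03 -0.21  1.29 -0.24  2.17
 -1.    0.22  0.18 -0.49 -0.27  1.44  0.61  1.14  0.48 -0.66  0.58 -0.55
  0.16 -0.78 -0.21]
```

```bash
sed -i 's/\[(197,200),(172,250)\]/[(172,250),(197,200)]/' fit.py; cat >> fit.py <<'E'
    robot.read_camera
    b=(np.array([.55705,-.1365,.1205]),0.0)
E
python3 fit.py | head -6
cat > ov.py <<'E'
from fit import *
import sys
def draw(img,n,P,k,u,v,r,col):
    q=proj(n,P); 
    for a in q:
        cv2.circle(img,(int((a[0]-u+r+.5)*k),int((a[1]-v+r+.5)*k)),1,col,-1)
def circ(c,rad,z,yaw=0): a=np.linspace(0,2*np.pi,120); return c+np.c_[rad*np.cos(a),rad*np.sin(a),0*a+z]/1000
def view(neck,nyaw,head,hyaw,imgs,name,spots):
    out=[]
    for n,(u,v,r) in spots:
        k=560/(2*r); im=cv2.resize(imgs[n][v-r:v+r,u-r:u+r],(int(k*2*r),)*2,interpolation=cv2.INTER_CUBIC)
        if neck is not None:
            for rad,z in((30,0),(16,0),(5,-15)): draw(im,n,circ(neck,rad,z),k,u,v,r,(255,0,0))
            draw(im,n,neck+np.array([rot(nyaw)@p/1000 for p in [rb,-rb,np.array([22,6,0]),np.array([22,-6,0]),np.array([-22,6,0]),np.array([-22,-6,0])]]),k,u,v,r,(0,255,0))
        if head is not None:
            L=[]
            for a,b in [((17,8,46),(17,-8,46)),((17,8,46),(-17,8,46)),((-17,-8,46),(17,-8,46)),((-17,8,46),(-17,-8,46)),((17,8,16),(17,8,46)),((17,-8,16),(17,-8,46)),((-17,-8,16),(-17,-8,46)),((17,0,44),(45,0,44)),((0,0,-12),(0,0,-75))]:
                L+=[np.array(a)*t+np.array(b)*(1-t) for t in np.linspace(0,1,40)]
            draw(im,n,head+(rot(hyaw)@np.array(L).T).T/1000,k,u,v,r,(0,0,255)); draw(im,n,circ(head,26,0),k,u,v,r,(255,0,0))
        out.append(im)
    cv2.imwrite(name,np.hstack(out)[:, :1200] if len(out)<2 else cv2.resize(np.hstack(out),(800,400)))
E
python3 - <<'E'
from ov import *
im={'scene':cv2.imread('pics/scene1.png'),'top':cv2.imread('pics/top1.png')}
view(np.array([.5570,-.1365,.1205]),0.002,None,0,im,'pics/o_n.png',[('scene',(211,315,25)),('top',(397,215,25))])
view(None,0,np.array([.5419,.1004,.1055]),.095,im,'pics/o_h.png',[('scene',(268,228,25)),('top',(294,220,25))])
E
```

```text
neck [ 0.55714155 -0.13656385  0.12096803  0.0058186 ] 0.33338133033268424
[ 0.63  0.62  0.09  0.04  0.92 -0.22  0.46  0.9   0.3  -0.41 -1.   -0.04
  0.37 -0.71  0.54  0.13 -0.01  0.49 -0.42  0.11  0.4   0.06  0.33  0.33
  0.14 -0.02 -0.16 -0.45 -0.88 -0.09 -0.73 -0.4 ]
scene [ 0.54541494 -0.12507116  0.09112531  0.00486453] 0.98
top [ 0.56074807 -0.14160157  0.09766784  0.0084811 ] 0.5
```

View pics/o_n.png

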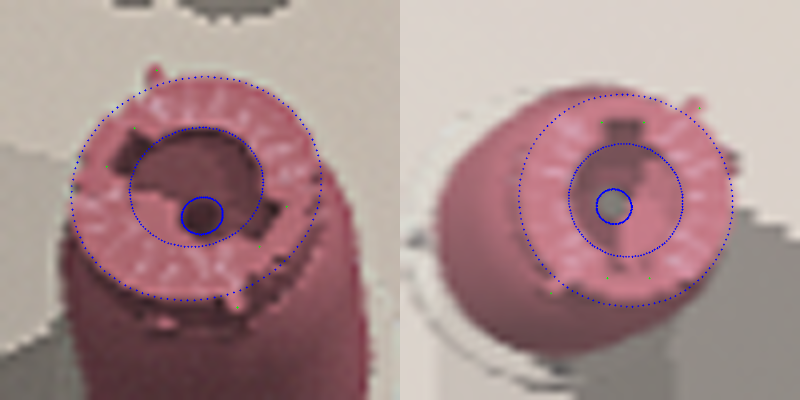

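View pics/o_h.png

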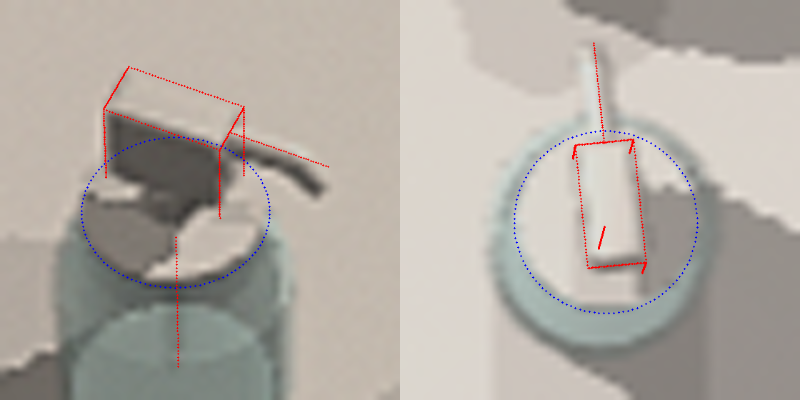

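The neck overlay fits well in both pictures: hole near top (397,215), slots along the ±x axis. The head overlay is good enough for a grasp, because the pads will align the block. Next I'll work out the move.

```bash
cat > go.py <<'E'
from h import *
import sys
def delta(target,headyaw):
    s=robot.state(); M=R.from_rotvec(s['orientation']).as_matrix(); p=s['tcp_pos']
    yx=np.degrees(np.arctan2(M[1,0],M[0,0])) # yaw of tool x
    print('t',round(s['t'],2),'tcp',np.round(p,4),'toolx yaw',round(yx,2),'tilt',round(np.degrees(np.arccos(-M[2,2])),2),'j',np.round(s['joint_pos'],2),'F',np.round(s['contact_force'],1),'gap',round(s['finger_gap'],4))
    print('xyz cm',np.round(M.T@(np.array(target)-p)*100,2),'turn options rad (turn+ = cw from above)',[round(np.radians(-((headyaw+o-yx+180)%360-180)),3) for o in(0,180)])
if __name__=='__main__': a=list(map(float,sys.argv[1:])); delta(a[:3],a[3])
E
python3 go.py .542 .1004 .215 5.4
```

```text
t 0.9 tcp [ 0.2241 -0.5834  0.2172] toolx yaw 21.02 tilt 0.0 j [-1.32  0.05  1.61 -0.    1.48 -0.12] F [ 0.4 -0.3 -0. ] gap 0.0854
xyz cm [ 54.2  -52.43   0.22] turn options rad (turn+ = cw from above) [np.float64(0.273), np.float64(-2.869)]
```

```bash
python3 -m handwheel '{"fingers":[0,0,0,0,0,0,0,0,0,0],"xyz":[[1,-1,0],[3.5,-3.4,0],[6.4,-6.2,0],[9.3,-9,0],[12.2,-11.8,0],[15.1,-14.6,0],[18,-17.4,0],[20.9,-20.2,0],[23.8,-23,0],[26.7,-25.8,0]],"turn":[0,0.02,0.04,0.06,0.08,0.1,0.12,0.14,0.14,0.14]}' && python3 go.py .542 .1004 .215 5.4
```

```text
t: 1.73
tcp_pos: [0.3811, -0.2443, 0.2173]
orientation: [3.121, 0.355, 0.001]
contact_force: [0.5, -0.3, -0.0]
finger_gap: 0.0853
t 1.73 tcp [ 0.3811 -0.2443  0.2173] toolx yaw 12.98 tilt 0.05 j [-0.73 -0.38  2.    0.    1.53  0.61] F [ 0.5 -0.3 -0. ] gap 0.0853
xyz cm [ 23.42 -29.97   0.23] turn options rad (turn+ = cw from above) [np.float64(0.132), np.float64(-3.009)]
```

```bash
python3 -m handwheel '{"fingers":[0,0,0,0,0,0,0,0,0,0],"xyz":[[2.4,-3,0],[4.8,-6.2,0],[7.2,-9.3,0],[9.6,-12.3,0],[12,-15.4,0],[14.4,-18.5,0],[16.8,-21.6,0],[19.2,-24.6,0],[21.4,-27.5,0],[22.8,-29.2,0]],"turn":[0.02,0.04,0.06,0.08,0.1,0.12,0.13,0.13,0.13,0.13]}' && python3 go.py .542 .1004 .215 5.4
python3 - <<'E'
from h import *
for n in('scene','top'): cv2.imwrite(f'pics/{n}2.png',robot.read_camera(n))
E
```

```text
t: 2.57
tcp_pos: [0.5373, 0.0928, 0.2172]
orientation: [-3.137, -0.157, -0.0]
contact_force: [-0.4, -0.2, 0.7]
finger_gap: 0.0855
t 2.57 tcp [0.5373 0.0928 0.2172] toolx yaw 5.72 tilt 0.07 j [ 0.03 -0.14  1.8   0.    1.48  1.5 ] F [-0.4 -0.2  0.7] gap 0.0855
xyz cm [ 0.54 -0.71  0.22] turn options rad (turn+ = cw from above) [np.float64(0.006), np.float64(-3.136)]
```

View pics/scene2.png

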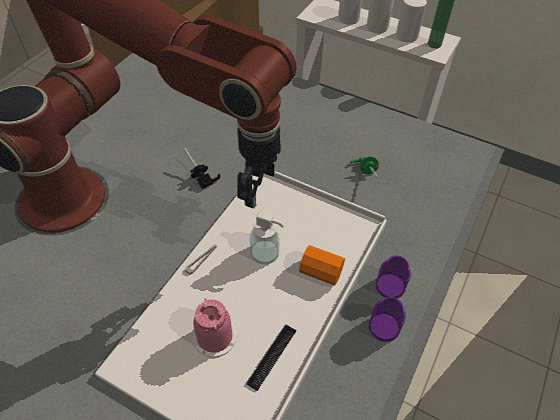

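```bash
python3 -m handwheel '{"fingers":[0,0,0,0,0,0,0,0,0,0],"xyz":[[0.2,-0.3,0],[0.4,-0.7,0.5],[0.5,-0.7,2],[0.5,-0.7,3.5],[0.5,-0.7,5],[0.5,-0.7,6.2],[0.5,-0.7,7.2],[0.5,-0.7,8],[0.5,-0.7,8.4],[0.5,-0.7,8.4]],"turn":[-0.02,-0.02,-0.02,-0.02,-0.02,-0.02,-0.02,-0.02,-0.02,-0.02]}' && python3 go.py .542 .1004 .1335 5.4
python3 - <<'E'
from h import *
for n in('scene','top'): cv2.imwrite(f'pics/{n}3.png',robot.read_camera(n))
s=cv2.imread('pics/scene3.png');t=cv2.imread('pics/top3.png')
def cc(im,u,v): return cv2.resize(im[v-40:v+40,u-40:u+40],(400,400),interpolation=cv2.INTER_CUBIC)
cv2.imwrite('pics/c3.png',np.hstack([cc(s,268,226),cc(t,294,220)]))
E
```

```text
t: 3.5
tcp_pos: [0.5411, 0.0962, 0.1322]
orientation: [-3.136, -0.183, 0.003]
contact_force: [-0.2, 0.8, 0.4]
finger_gap: 0.0855
t 3.5 tcp [0.5411 0.0962 0.1322] toolx yaw 6.67 tilt 0.09 j [ 0.04 -0.06  1.87  0.    1.33  1.49] F [-0.2  0.8  0.4] gap 0.0855
xyz cm [ 0.14 -0.41 -0.13] turn options rad (turn+ = cw from above) [np.float64(0.022), np.float64(-3.119)]
```

View pics/c3.png

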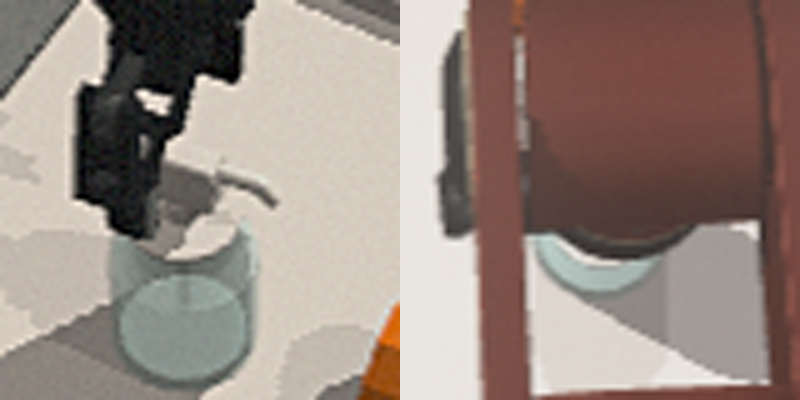

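```bash
python3 -m handwheel '{"fingers":[0,0,0,0,0.3,0.5,0.6,0.7,0.8,0.85],"xyz":[[0.1,-0.2,-0.1],[0.1,-0.4,-0.1],[0.1,-0.4,-0.1],[0.1,-0.4,-0.1],[0.1,-0.4,-0.1],[0.1,-0.4,-0.1],[0.1,-0.4,-0.1],[0.1,-0.4,-0.1],[0.1,-0.4,-0.1],[0.1,-0.4,-0.1]],"turn":[0,0,0,0,0,0,0,0,0,0]}' 30 && python3 go.py .542 .1004 .1335 5.4
python3 - <<'E'
from h import *
for n in('scene',): cv2.imwrite(f'pics/{n}4.png',robot.read_camera(n))
s=cv2.imread('pics/scene4.png')
cv2.imwrite('pics/c4.png',cv2.resize(s[186:266,228:308],(500,500),interpolation=cv2.INTER_CUBIC))
E
```

```text
t: 4.43
tcp_pos: [0.5422, 0.1005, 0.1342]
orientation: [-3.136, -0.183, 0.0]
contact_force: [-0.3, 0.4, 1.3]
finger_gap: 0.0147
t 4.43 tcp [0.5422 0.1005 0.1342] toolx yaw 6.69 tilt 0.0 j [ 0.05 -0.06  1.86  0.    1.33  1.5 ] F [-0.3  0.4  1.3] gap 0.0147
xyz cm [-0.02  0.01  0.07] turn options rad (turn+ = cw from above) [np.float64(0.022), np.float64(-3.119)]
```

View pics/c4.png

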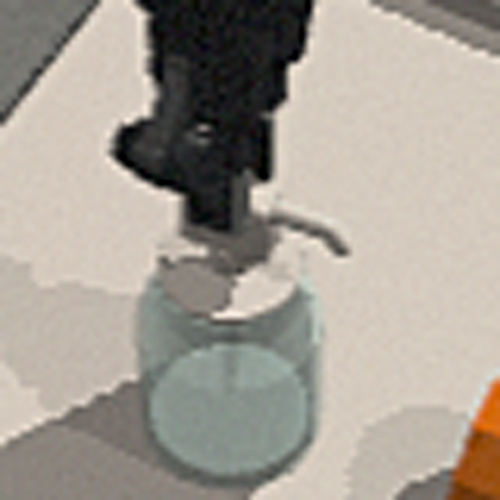

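```bash
python3 -m handwheel '{"fingers":[1,1,1,1,1,1,1,1,1,1],"xyz":[[0,0,0],[0,0,0],[0,0,-0.3],[0,0,-1],[0,0,-2],[0,0,-3.5],[0,0,-5],[0,0,-6.5],[0,0,-8],[0,0,-9]],"turn":[0,0,0,0,0,0,0,0,0,0]}' 50 && python3 -m handwheel '{"fingers":[1,1,1,1,1],"xyz":[[0,0,-1],[0,0,-2],[0,0,-2.8],[0,0,-3.2],[0,0,-3.2]],"turn":[0,0,0,0,0]}' && python3 go.py .557 -.1365 .255 0
python3 - <<'E'
from h import *
for n in('scene','top'): cv2.imwrite(f'pics/{n}5.png',robot.read_camera(n))
E
```

```text
t: 5.32
tcp_pos: [0.543, 0.1006, 0.2273]
orientation: [3.136, 0.183, 0.005]
contact_force: [0.8, -0.5, -1.0]
finger_gap: 0.0143
t: 5.73
tcp_pos: [0.5427, 0.1005, 0.2574]
orientation: [3.136, 0.183, 0.003]
contact_force: [-0.2, 0.3, -0.2]
finger_gap: 0.014
t 5.73 tcp [0.5427 0.1005 0.2574] toolx yaw 6.69 tilt 0.1 j [ 0.05 -0.14  1.74 -0.    1.55  1.5 ] F [-0.2  0.3 -0.2] gap 0.014
xyz cm [-1.34 23.71  0.24] turn options rad (turn+ = cw from above) [np.float64(0.117), np.float64(-3.025)]
```

View pics/scene5.png

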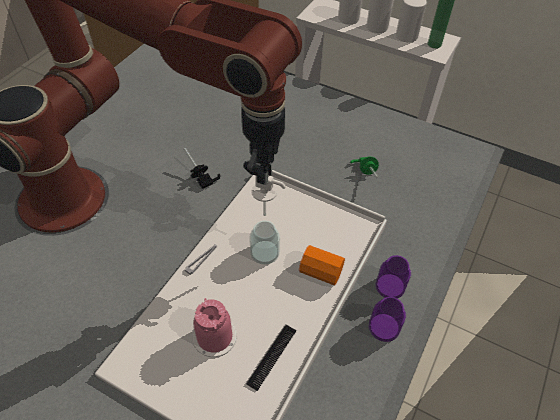

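View pics/top5.png

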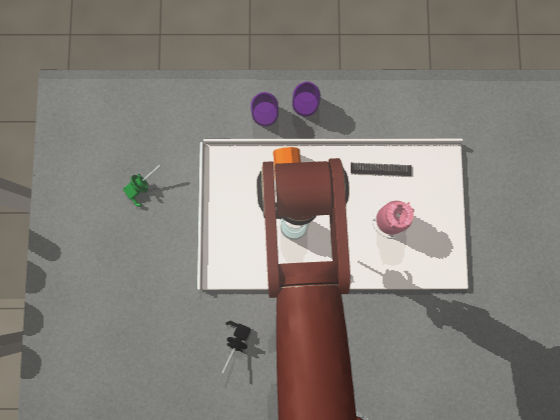

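The head is lifted and the jar is undisturbed at scene (265,243). Now I'll carry the head above the bottle.

```bash
python3 -m handwheel '{"fingers":[1,1,1,1,1,1,1,1,1,1],"xyz":[[-0.1,1,0],[-0.2,3.6,0],[-0.4,7,0],[-0.6,10.5,0],[-0.8,14,0],[-1,17.5,0],[-1.2,20.5,0],[-1.3,22.5,0],[-1.3,23.5,0],[-1.3,23.7,0]],"turn":[0.01,0.02,0.04,0.06,0.08,0.1,0.117,0.117,0.117,0.117]}' && python3 -m handwheel '{"fingers":[1,1,1],"xyz":[[0,0,0],[0,0,0],[0,0,0]],"turn":[0,0,0]}' && python3 go.py .557 -.1365 .255 0
python3 - <<'E'
from h import *
s=np.mean([robot.read_camera('scene').astype(float) for _ in range(3)],0).astype(np.uint8)
cv2.imwrite('pics/scene6.png',s); t=robot.read_camera('top'); cv2.imwrite('pics/top6.png',t)
cv2.imwrite('pics/c6.png',np.hstack([cv2.resize(s[250:340,170:260],(450,450),interpolation=cv2.INTER_CUBIC),cv2.resize(t[170:260,350:440],(450,450),interpolation=cv2.INTER_CUBIC)])[:, :800])
E
```

```text
t: 6.67
tcp_pos: [0.5564, -0.1383, 0.2553]
orientation: [-3.141, 0.005, 0.002]
contact_force: [1.0, 0.7, -0.5]
finger_gap: 0.0143
t: 6.92
tcp_pos: [0.5569, -0.1352, 0.2561]
orientation: [-3.141, -0.002, 0.0]
contact_force: [0.9, -0.1, -0.4]
finger_gap: 0.0146
t 6.92 tcp [ 0.5569 -0.1352  0.2561] toolx yaw 0.08 tilt 0.03 j [-0.37 -0.09  1.69  0.    1.54  1.2 ] F [ 0.9 -0.1 -0.4] gap 0.0146
xyz cm [0.01 0.13 0.11] turn options rad (turn+ = cw from above) [np.float64(0.001), np.float64(-3.14)]
```

View pics/scene6.png

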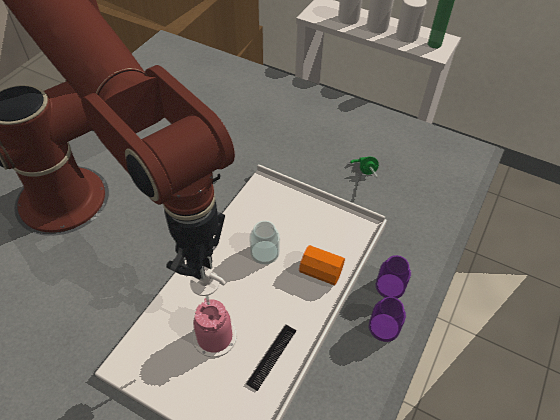

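View pics/c6.png

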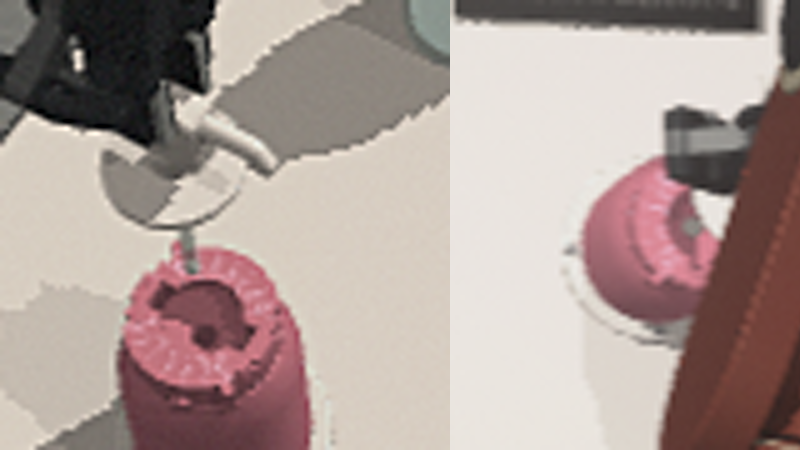

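```bash
python3 - <<'E'
from ov import *
im={'scene':cv2.imread('pics/scene6.png'),'top':cv2.imread('pics/top6.png')}
h=np.array([.5569,-.1352,.2274])
view(np.array([.5570,-.1365,.1208]),.003,h,0,im,'pics/o6.png',[('scene',(208,294,28)),('top',(397,215,28))])
print(proj('scene',h+[0,0,-.075]))
c=im['scene'][269:319,183:233]; cv2.imwrite('pics/z6.png',cv2.resize(c,(600,600),interpolation=cv2.INTER_CUBIC))
E
```

```text
[[208.83949145 304.23914795]]
```

View pics/o6.png

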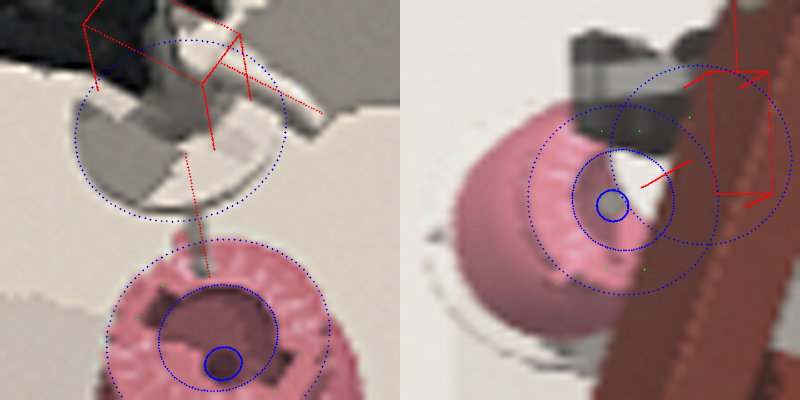

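View pics/z6.png

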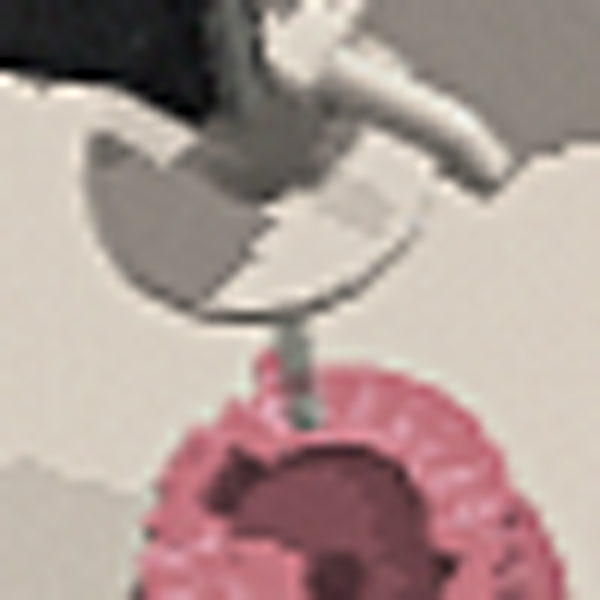

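```bash
python3 - <<'E'
from h import *
ims=[robot.read_camera('scene').astype(float) for _ in range(6)]
s=np.mean(ims,0); np.save('s6.npy',s); s=np.clip(s*1.0,0,255).astype(np.uint8)
def z(u0,v0,w,h,name):
    c=cv2.resize(s[v0:v0+h,u0:u0+w],None,fx=20,fy=20,interpolation=cv2.INTER_NEAREST)
    for i in range(0,w,5): cv2.putText(c,str(u0+i),(i*20,12),0,.4,(0,0,255),1)
    for i in range(0,h,5): cv2.putText(c,str(v0+i),(0,i*20+14),0,.4,(0,0,255),1)
    cv2.imwrite(name,c)
z(187,272,38,30,'pics/p_fl.png'); z(198,292,22,16,'pics/p_tip.png')
h=np.array([.5569,-.1352,.2274])
for p in ([0,0,-.075],[0,0,0]):
    b=proj('scene',h+p)[0]; print(b,[np.round(proj('scene',h+p+np.eye(3)[i]*.001)[0]-b,3) for i in range(3)])
E
```

```text
[208.83949145 304.23914795] [array([0.444, 0.23 ]), array([ 0.295, -0.411]), array([-0.05 , -0.259])]
[204.83514507 283.59925372] [array([0.472, 0.238]), array([ 0.316, -0.426]), array([-0.057, -0.293])]
```

View pics/p_fl.png

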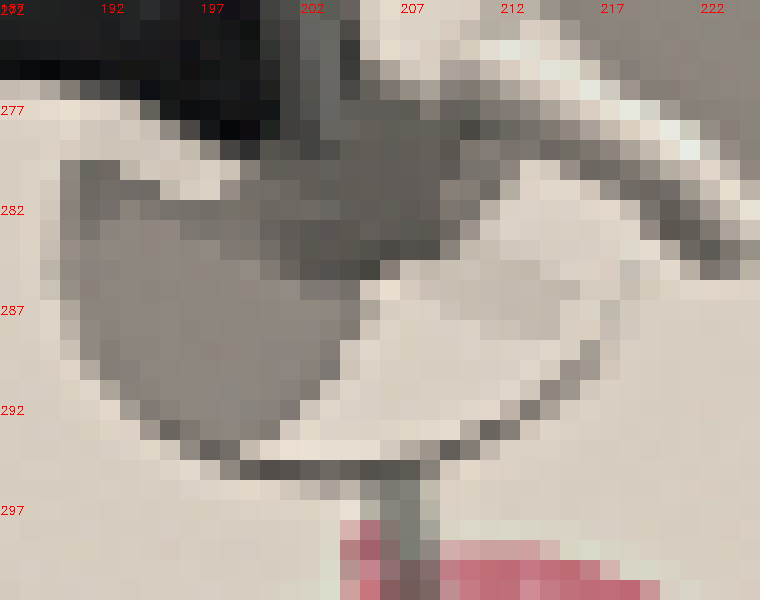

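View pics/p_tip.png

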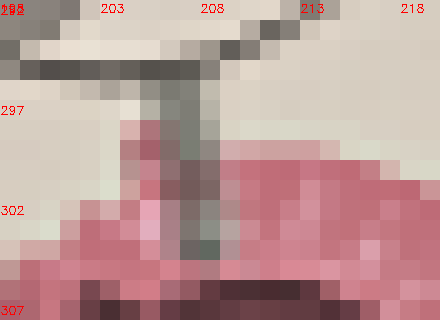

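```bash
python3 - <<'E'
from fit import *
for cams in (('scene',),('top',)):
  for zf in (.1195,.1208):
    o=[a for a in obs if a[0] in cams]; g=[a for a in rings if a[0] in cams]
    def f(p):
        q=np.r_[p[:2],zf,p[2]]; r=[]
        for n,m,u in o: r+=list(proj(n,q[:3]+rot(q[3])@(np.array(m)/1000))[0]-u)
        for n,z,rad,u in g:
            w=plane(n,u,q[2]+z/1000); r.append((np.hypot(*(w[:2]-q[:2]))-rad/1000)*450)
        return r
    s=least_squares(f,[.557,-.136,0],loss='soft_l1',f_scale=.7); print(cams,zf,np.round(s.x,4),np.abs(f(s.x)).max())
e=plane('scene',(207.8,303.8),.2274-.075); print('tip',e, 'hole', plane('scene',px((186,290),[(300,328)])[0],.1208-.015), plane('top',px((372,190),[(318,305)])[0],.1208-.015))
E
```

```text
('scene',) 0.1195 [ 0.556  -0.1363  0.0013] 1.2922350371158302
('scene',) 0.1208 [ 0.5565 -0.1368  0.0011] 1.3061005272433022
('top',) 0.1195 [ 0.558  -0.1365  0.0067] 0.608713808213281
('top',) 0.1208 [ 0.5579 -0.1362  0.0066] 0.6155717619414531
tip [ 0.55467536 -0.13537544  0.1524    ] hole [ 0.55705472 -0.13752722  0.1058    ] [ 0.55792855 -0.13586693  0.1058    ]
```

```bash
python3 -m handwheel '{"fingers":[1,1,1,1,1,1,1,1,1],"xyz":[[0.1,0.1,0],[0.2,0.16,0.5],[0.2,0.16,1.2],[0.2,0.16,2],[0.2,0.16,2.8],[0.2,0.16,3.4],[0.2,0.16,3.9],[0.2,0.16,3.9],[0.2,0.16,3.9]],"turn":[0,0,0,0,0,0,0,0,0]}' && python3 go.py .557 -.1365 .255 0
python3 - <<'E'
from h import *
ims=[robot.read_camera('scene').astype(float) for _ in range(4)]
s=np.mean(ims,0).astype(np.uint8); cv2.imwrite('pics/scene7.png',s)
t=robot.read_camera('top'); cv2.imwrite('pics/top7.png',t)
u0,v0,w,h=192,296,36,30
c=cv2.resize(s[v0:v0+h,u0:u0+w],None,fx=20,fy=20,interpolation=cv2.INTER_NEAREST)
for i in range(0,w,5): cv2.putText(c,str(u0+i),(i*20,12),0,.4,(0,0,255),1)
for i in range(0,h,5): cv2.putText(c,str(v0+i),(0,i*20+14),0,.4,(0,0,255),1)
cv2.imwrite('pics/p7.png',c)
cv2.imwrite('pics/pt7.png',cv2.resize(t[190:240,372:422],(600,600),interpolation=cv2.INTER_CUBIC))
E
```

```text
t: 8.17
tcp_pos: [0.5587, -0.1379, 0.2167]
orientation: [-3.141, 0.0, 0.001]
contact_force: [0.0, 0.1, -1.0]
finger_gap: 0.0142
t 8.17 tcp [ 0.5587 -0.1379  0.2167] toolx yaw -0.01 tilt 0.05 j [-0.37 -0.06  1.73 -0.    1.48  1.2 ] F [ 0.   0.1 -1. ] gap 0.0142
xyz cm [-0.17 -0.14 -3.83] turn options rad (turn+ = cw from above) [np.float64(-0.0), np.float64(3.141)]
```

View pics/p7.png

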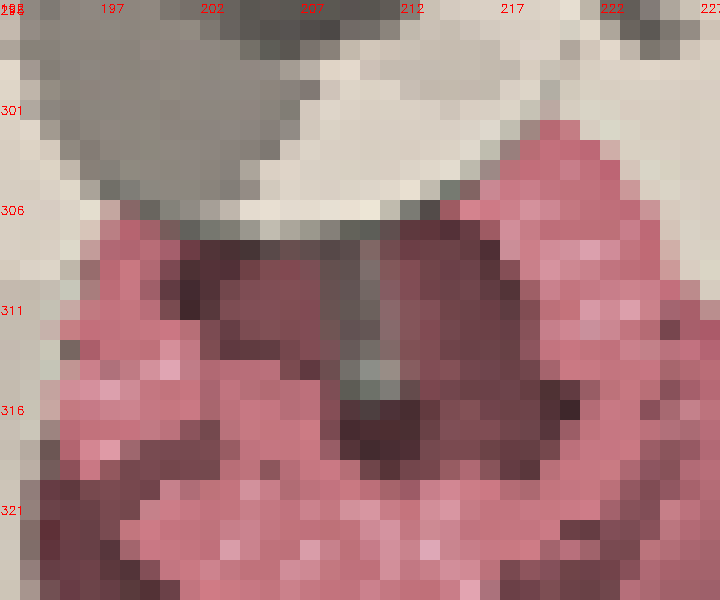

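View pics/pt7.png

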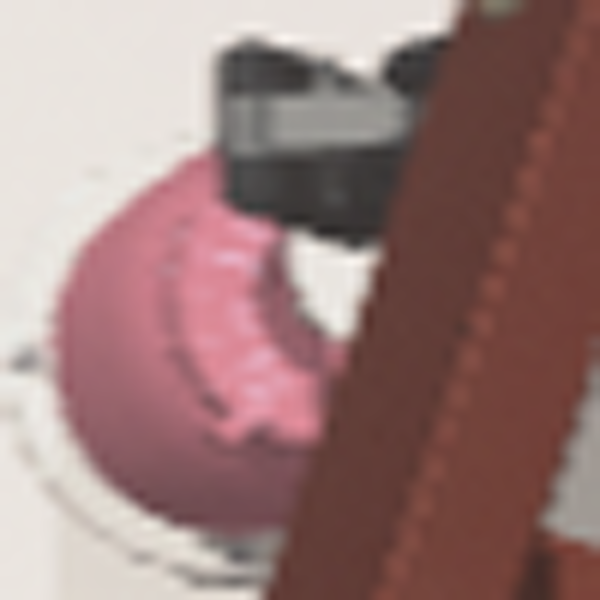

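```bash
python3 -m handwheel '{"fingers":[1,1,1,1,1,1,1,1,1],"xyz":[[0,0,0.2],[0,0,0.5],[0,0,0.8],[0,0,1.1],[0,0,1.4],[0,0,1.7],[0,0,2],[0,0,2],[0,0,2]],"turn":[0,0,0,0,0,0,0,0,0]}' && python3 go.py .557 -.1365 .1495 0
python3 - <<'E'
from h import *
ims=[robot.read_camera('scene').astype(float) for _ in range(3)]
s=np.mean(ims,0).astype(np.uint8); cv2.imwrite('pics/scene8.png',s)
u0,v0,w,h=182,286,46,40
c=cv2.resize(s[v0:v0+h,u0:u0+w],None,fx=15,fy=15,interpolation=cv2.INTER_NEAREST)
for i in range(0,w,5): cv2.putText(c,str(u0+i),(i*15,12),0,.4,(0,0,255),1)
for i in range(0,h,5): cv2.putText(c,str(v0+i),(0,i*15+14),0,.4,(0,0,255),1)
cv2.imwrite('pics/p8.png',c)
E
```

```text
t: 9.17
tcp_pos: [0.5587, -0.1379, 0.1968]
orientation: [-3.141, 0.0, 0.001]
contact_force: [0.2, 0.5, 0.1]
finger_gap: 0.014
t 9.17 tcp [ 0.5587 -0.1379  0.1968] toolx yaw -0.01 tilt 0.04 j [-0.37 -0.05  1.75  0.    1.44  1.2 ] F [0.2 0.5 0.1] gap 0.014
xyz cm [-0.17 -0.14  4.73] turn options rad (turn+ = cw from above) [np.float64(-0.0), np.float64(3.141)]
```

View pics/p8.png

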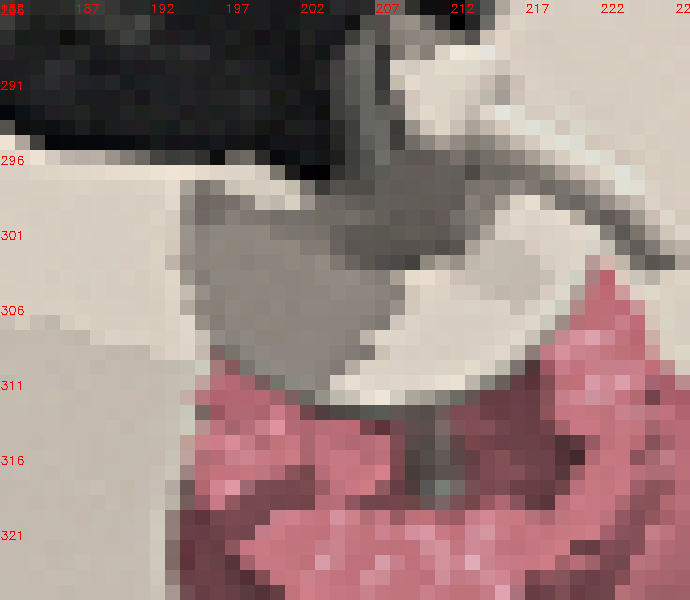

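```bash
python3 -m handwheel '{"fingers":[1,1,1,1,1,1,1,1,1],"xyz":[[0,0,0.4],[0,0,0.9],[0,0,1.4],[0,0,1.9],[0,0,2.4],[0,0,2.8],[0,0,3.1],[0,0,3.1],[0,0,3.1]],"turn":[0,0,0,0,0,0,0,0,0]}' && python3 go.py .557 -.1365 .1495 0
python3 - <<'E'
from ov import *
ims=[robot.read_camera('scene').astype(float) for _ in range(3)]
s=np.mean(ims,0).astype(np.uint8); cv2.imwrite('pics/scene9.png',s)
p=robot.state()['tcp_pos']
view(np.array([.5568,-.1366,.1208]),.003,np.array([p[0]-.0022,p[1],p[2]-.0287]),0,{'scene':s},'pics/o9.png',[('scene',(211,312,25))])
E
```

```text
t: 10.07
tcp_pos: [0.5588, -0.1379, 0.1659]
orientation: [-3.141, 0.0, 0.001]
contact_force: [-1.0, -0.5, -0.0]
finger_gap: 0.0139
t 10.07 tcp [ 0.5588 -0.1379  0.1659] toolx yaw -0.01 tilt 0.03 j [-0.37 -0.03  1.78  0.    1.39  1.2 ] F [-1.  -0.5 -0. ] gap 0.0139
xyz cm [-0.18 -0.14  1.64] turn options rad (turn+ = cw from above) [np.float64(-0.0), np.float64(3.141)]
```

View pics/o9.png

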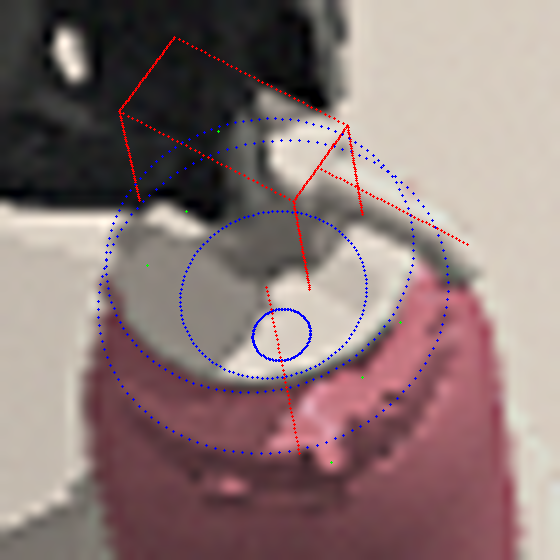

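```bash
python3 -m handwheel '{"fingers":[1,1,1,1,1,1],"xyz":[[0,0,0.2],[0,0,0.4],[0,0,0.6],[0,0,0.8],[0,0,0.9],[0,0,0.9]],"turn":[0,0,0,0,0,0]}' && python3 go.py .557 -.1365 .1495 0
```

```text
t: 10.72
tcp_pos: [0.5586, -0.1379, 0.1567]
orientation: [-3.141, 0.0, 0.001]
contact_force: [0.0, -0.2, -0.2]
finger_gap: 0.014
t 10.72 tcp [ 0.5586 -0.1379  0.1567] toolx yaw -0.01 tilt 0.05 j [-0.37 -0.02  1.79 -0.    1.37  1.2 ] F [ 0.  -0.2 -0.2] gap 0.014
xyz cm [-0.16 -0.14  0.72] turn options rad (turn+ = cw from above) [np.float64(-0.0), np.float64(3.141)]
```

```bash
python3 -m handwheel '{"fingers":[1,1,1,1,1,1],"xyz":[[0,0,0.15],[0,0,0.3],[0,0,0.4],[0,0,0.5],[0,0,0.55],[0,0,0.55]],"turn":[0,0,0,0,0,0]}' && python3 go.py .557 -.1365 .1495 0
```

```text
t: 11.22
tcp_pos: [0.5588, -0.1379, 0.1515]
orientation: [-3.142, 0.0, 0.0]
contact_force: [-0.5, 0.1, -0.5]
finger_gap: 0.0142
t 11.22 tcp [ 0.5588 -0.1379  0.1515] toolx yaw -0.01 tilt 0.01 j [-0.37 -0.01  1.79 -0.    1.36  1.2 ] F [-0.5  0.1 -0.5] gap 0.0142
xyz cm [-0.18 -0.14  0.2 ] turn options rad (turn+ = cw from above) [np.float64(-0.0), np.float64(3.141)]
```

```bash
python3 -m handwheel '{"fingers":[1,1,1,1],"xyz":[[0,0,0.1],[0,0,0.15],[0,0,0.2],[0,0,0.2]],"turn":[0,0,0,0]}' && python3 -m handwheel '{"fingers":[1,1,1],"xyz":[[0,0,0.05],[0,0,0.1],[0,0,0.1]],"turn":[0,0,0]}' && python3 go.py .557 -.1365 .1495 0
```

```text
t: 11.55
tcp_pos: [0.5588, -0.1379, 0.1496]
orientation: [-3.141, 0.0, 0.0]
contact_force: [0.3, 0.4, -0.4]
finger_gap: 0.0143
t: 11.8
tcp_pos: [0.559, -0.1381, 0.1494]
orientation: [3.141, -0.0, 0.001]
contact_force: [-2.0, 0.4, 3.7]
finger_gap: 0.0141
t 11.8 tcp [ 0.559  -0.1381  0.1494] toolx yaw -0.01 tilt 0.03 j [-0.37 -0.01  1.79 -0.    1.36  1.2 ] F [-2.   0.4  3.7] gap 0.0141
xyz cm [-0.2  -0.16 -0.01] turn options rad (turn+ = cw from above) [np.float64(-0.0), np.float64(3.141)]
```

```bash
python3 -m handwheel '{"fingers":[1,1,1,1,1,1],"xyz":[[0,0.01,-0.03],[0,0.03,-0.03],[-0.01,0.04,-0.03],[-0.01,0.05,-0.03],[-0.01,0.06,-0.03],[-0.01,0.06,-0.03]],"turn":[0.07,0.14,0.21,0.28,0.35,0.35]}' && python3 go.py .557 -.1365 .1495 -40
python3 - <<'E'
from ov import *
s=robot.read_camera('scene'); cv2.imwrite('pics/scene10.png',s)
cv2.imwrite('pics/c10.png',cv2.resize(s[285:345,180:240],(600,600),interpolation=cv2.INTER_CUBIC))
E
```

```text
t: 12.3
tcp_pos: [0.5591, -0.1385, 0.1493]
orientation: [-3.093, 0.549, -0.001]
contact_force: [0.1, -0.4, 1.2]
finger_gap: 0.0144
t 12.3 tcp [ 0.5591 -0.1385  0.1493] toolx yaw -20.13 tilt 0.05 j [-0.37 -0.01  1.79  0.    1.36  1.55] F [ 0.1 -0.4  1.2] gap 0.0144
xyz cm [-0.26 -0.11 -0.02] turn options rad (turn+ = cw from above) [np.float64(0.347), np.float64(-2.795)]
```

View pics/c10.png

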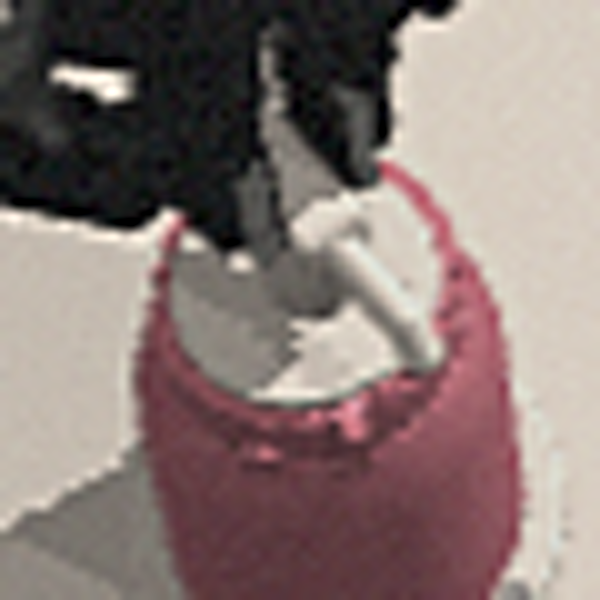

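```bash
python3 -m handwheel '{"fingers":[1,1,1,1,1,1,1],"xyz":[[0,0.01,0],[0,0.03,0],[-0.01,0.04,0],[-0.01,0.05,0],[-0.01,0.06,0],[-0.01,0.06,0],[-0.01,0.06,0]],"turn":[0.07,0.14,0.21,0.28,0.345,0.345,0.345]}' && python3 go.py .557 -.1365 .1495 -40
python3 - <<'E'
from ov import *
s=np.mean([robot.read_camera('scene').astype(float) for _ in range(3)],0).astype(np.uint8); cv2.imwrite('pics/scene11.png',s)
t=robot.read_camera('top')
p=robot.state()['tcp_pos']; a=np.radians(-40)
view(np.array([.5568,-.1366,.1208]),.003,np.array([p[0]-.0018*np.cos(a),p[1]-.0018*np.sin(a),p[2]-.0287]),a,{'scene':s,'top':t},'pics/o11.png',[('scene',(211,315,28)),('top',(397,215,28))])
cv2.imwrite('pics/c11.png',cv2.resize(s[285:345,180:240],(600,600),interpolation=cv2.INTER_CUBIC))
E
```

```text
t: 12.93
tcp_pos: [0.5589, -0.1392, 0.1493]
orientation: [-2.955, 1.066, -0.002]
contact_force: [-0.5, 2.2, 2.8]
finger_gap: 0.0143
t 12.93 tcp [ 0.5589 -0.1392  0.1493] toolx yaw -39.68 tilt 0.06 j [-0.37 -0.01  1.79  0.    1.36  1.89] F [-0.5  2.2  2.8] gap 0.0143
xyz cm [-0.31 -0.09 -0.02] turn options rad (turn+ = cw from above) [np.float64(0.006), np.float64(-3.136)]
```

View pics/o11.png

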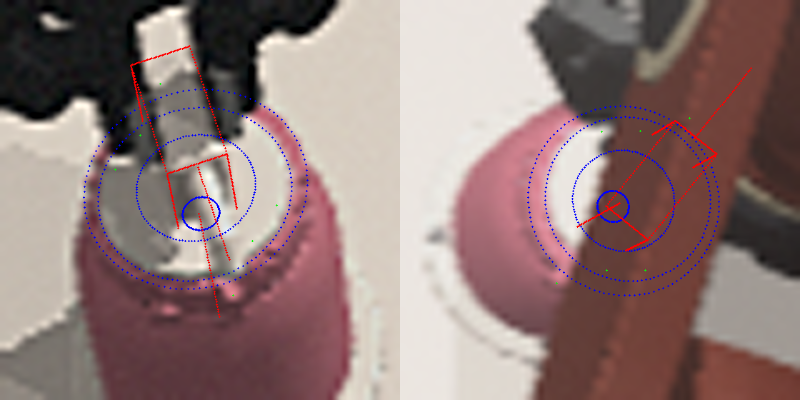

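View pics/c11.png

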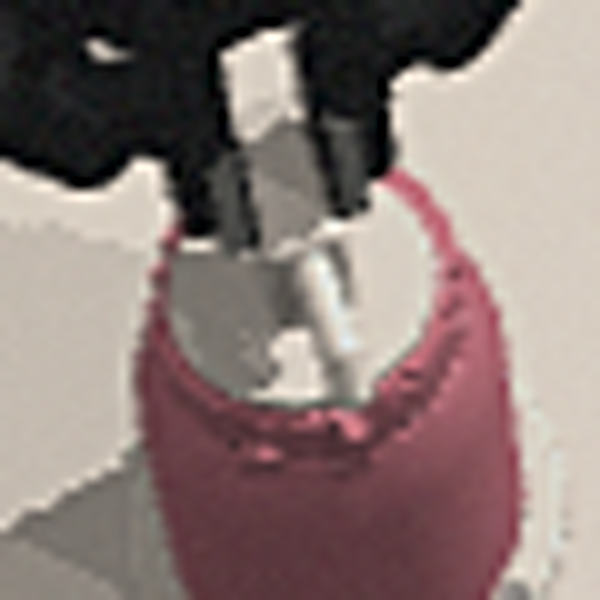

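View pics/scene11.png

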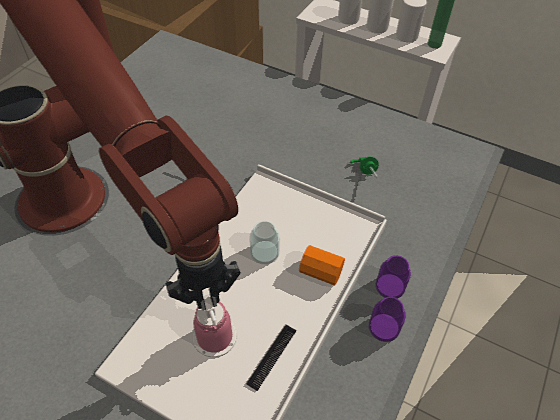

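The nozzle tip at scene (215,323) points straight at the rib at (215,327), and the flange is down on the neck. There is about 2 N of side load towards +y, so I'll ease that off and let the arm settle.

```bash
python3 -m handwheel '{"fingers":[1,1,1,1,1,1],"xyz":[[-0.03,-0.02,0],[-0.07,-0.04,0],[-0.07,-0.04,0],[-0.07,-0.04,0],[-0.07,-0.04,0],[-0.07,-0.04,0]],"turn":[0,0,0,0,0,0]}' && python3 go.py .557 -.1365 .1495 -40
python3 - <<'E'
from h import *
s=robot.read_camera('scene'); cv2.imwrite('pics/scene12.png',s)
cv2.imwrite('pics/c12.png',cv2.resize(s[285:345,180:240],(600,600),interpolation=cv2.INTER_CUBIC)); print(robot.state()['contact_force'],np.abs(robot.state()['dq']).max())
E
```

```text
t: 13.63
tcp_pos: [0.5584, -0.1387, 0.1494]
orientation: [2.953, -1.07, 0.001]
contact_force: [1.0, -2.6, 2.6]
finger_gap: 0.0141
t 13.63 tcp [ 0.5584 -0.1387  0.1494] toolx yaw -39.84 tilt 0.06 j [-0.37 -0.01  1.8  -0.    1.36  1.89] F [ 1.  -2.6  2.6] gap 0.0141
xyz cm [-0.25 -0.08 -0.02] turn options rad (turn+ = cw from above) [np.float64(0.003), np.float64(-3.139)]
[ 0.69713414 -1.55016076  3.26455589] 0.0019516353859141446
```

View pics/c12.png

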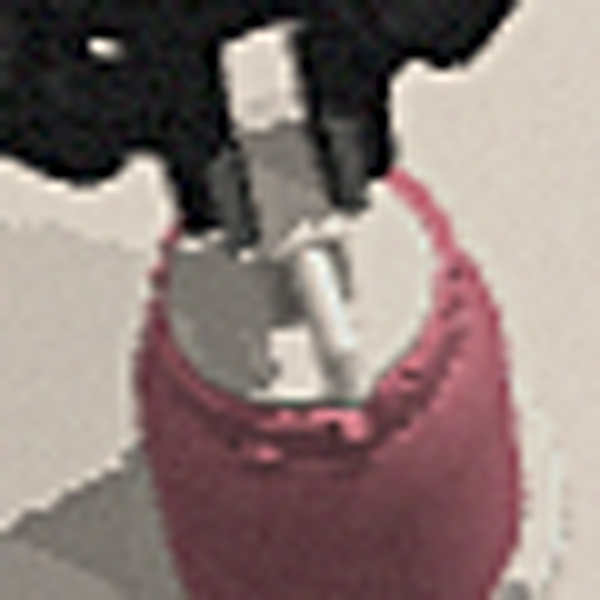

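```bash
python3 - <<'E'
from workcell import robot
print(robot.close_job())
E
```

```text
the job is handed in; nothing more can be done
None
```

I lifted the white pump head out of the jar, passed its tube through the hole and lowered it until the flange sat on the neck. I then turned it about 40° clockwise and handed the job in at about 13.7 s, still gripping it. No verdict was reported.

- **Seating:** the tube and lugs went in with no contact force beyond sensor noise. The flange touched down at TCP height 0.1494 m; I had predicted 0.1495 m.
- **Angle:** the tool yaw was −39.8° against a bottle x axis of about 0°. In the last close-up the nozzle points at the rib. That is well short of the latch, which is first touched at about 57°.
- **Grip:** the fingers were closed on the block with a 50 N grip setting, opening 14 mm and arm at rest.
- **Jar and bystanders:** in the last full scene picture (just before the final small nudge) the jar stood where it was, and the comb and cup looked unmoved. The tweezers were hidden behind the arm in that picture.

**Checks that disagreed:**
- The scene and top cameras differed by about 1.4 mm on the neck's x. By the scene camera the flange was centred to within about 1.6 mm; the limit is 4 mm.
- A side load of about 2 N remained, and my corrective nudge only reversed its direction. I judged it harmless.
- The top camera was blocked by the arm for the insertion, so the final alignment rests on the scene camera and the robot's own readings.

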